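Put the T-headed setting gauge back in its sloping slot and hook it in

TASK

Put the T-headed setting gauge back into its own slot of the sloping rack, the one with its silhouette: fully down in the pocket, fin up, crossbar at the upper end as drawn, set down and not dropped. Then swing that slot's hook across it until it is fully home in its catch. Leave the other gauges, their hooks and the jar as they are.

Things in the scene. Friction and masses are not known exactly. Their poses are not given: they have to be found in the camera images.
- gauge_tee: aluminium setting gauge, 120 mm long, 14 mm thick, 24 mm wide stem with a 50 mm wide, 22 mm long crossbar at one end (T shape); a grip fin 40 mm long (x), 16 mm thick (y) stands in the middle of it up to 50 mm height; about 0.22 kg. Origin: centre of the underside, below the fin; x along the stem towards the crossbar, z out of the top. Lies on the bench; this is the one to put away
- rack: dark base plate 200 x 300 mm, 10 mm thick, fixed to the bench, carrying three cream slots side by side 90 mm apart in any order, each 86 mm wide outside, highest point about 125 mm; origin under its middle, x towards the high ends of the slots (towards the robot)
- gauge_tee_head (a point): middle of the crossbar of the T gauge, 49 mm along its x from the origin, 7 mm above the underside
- slot_tee: storage slot for the T-headed gauge: pocket sloping 25 degrees, low end away from the robot, 128 mm long (x), 56 mm wide (y), walls 12 mm high (side walls 15 mm thick). On its floor is the full-size black silhouette of its gauge, on a white label above it a small one. Origin: centre of the pocket floor, 75 mm above the bench; x up the slope, z square out of the floor
- hook_tee (a joint): swinging steel hook of the T gauge's slot: flat bar 76 mm long, 12 mm wide, 18 to 24 mm above the slot floor, turning parallel to it about a pivot at slot x=-45, y=+34 mm. 0 = closed: along slot -y across the pocket, end in the catch (30 mm high) on the far side wall; positive (rad, to 1.6) = open, swung down the slope. Stays where left; open at the start
- hook_tee_knob (a point): top centre of the upright knob (14 mm diameter, 28 mm tall) on the free end of the T slot's hook, 64 mm from its pivot, 52 mm above the slot floor
- gauge_round: bystander: aluminium setting gauge, 120 mm long, 14 mm thick, 24 mm wide stem with a 48 mm diameter disc at one end; a grip fin 40 mm long (x), 16 mm thick (y) stands in the middle of it up to 50 mm height; about 0.22 kg. Origin: centre of the underside, below the fin; x along the stem towards the disc, z out of the top. Lies on the bench, still in use
- slot_round: storage slot for the round-headed gauge: pocket sloping 25 degrees, low end away from the robot, 128 mm long (x), 56 mm wide (y), walls 12 mm high (side walls 15 mm thick). On its floor is the full-size black silhouette of its gauge, on a white label above it a small one. Origin: centre of the pocket floor, 75 mm above the bench; x up the slope, z square out of the floor; stays empty
- hook_round (a joint): swinging steel hook of the round gauge's slot: flat bar 76 mm long, 12 mm wide, 18 to 24 mm above the slot floor, turning parallel to it about a pivot at slot x=-45, y=+34 mm. 0 = closed: along slot -y across the pocket, end in the catch (30 mm high) on the far side wall; positive (rad, to 1.6) = open, swung down the slope. Stays where left; open at the start and stays so
- hook_round_knob (a point): top centre of the upright knob (14 mm diameter, 28 mm tall) on the free end of the round slot's hook, 64 mm from its pivot, 52 mm above the slot floor
- gauge_straight: bystander: aluminium setting gauge, 120 mm long, 14 mm thick, 24 mm wide stem without any head; a grip fin 40 mm long (x), 16 mm thick (y) stands in the middle of it up to 50 mm height; about 0.22 kg. Origin: centre of the underside, below the fin; x along the stem, z out of the top. Lies in its own slot
- hook_straight (a joint): swinging steel hook of the straight gauge's slot: flat bar 76 mm long, 12 mm wide, 18 to 24 mm above the slot floor, turning parallel to it about a pivot at slot x=-45, y=+34 mm. 0 = closed: along slot -y across the pocket, end in the catch (30 mm high) on the far side wall; positive (rad, to 1.6) = open, swung down the slope. Stays where left; closed at the start and stays so
- hook_straight_knob (a point): top centre of the upright knob (14 mm diameter, 28 mm tall) on the free end of the straight slot's hook, 64 mm from its pivot, 52 mm above the slot floor
- jar: bystander: closed glass jar, 68 mm diameter, 85 mm tall; origin at the centre of its underside
Things that resemble listed ones, but are neither listed nor needed, are in the scene too. Leave any black, pink or purple look-alike of the gauge_tee alone.

How it is judged:
On the way, in this order (a step that is already met when the one before it is completed fails the run):
1. the T gauge lies fully down in its own slot, fin up, crossbar at the upper end, let go (x of gauge_tee in the frame of slot_tee between -0.008 and 0.008 m and y of gauge_tee in the frame of slot_tee between -0.008 and 0.008 m and z of gauge_tee in the frame of slot_tee between -0.004 and 0.004 m and angle between the x axis of gauge_tee and the x axis of slot_tee, either way round below 0.15 rad and angle between the z axis of gauge_tee and the z axis of slot_tee, either way round below 0.06 rad and x of gauge_tee_head in the frame of slot_tee above 0.03 m and z of gauge_tee_head in the frame of slot_tee above 0 m and contact force between the fingers and gauge_tee below 0.5 N), for 0.2 s.
2. that slot's hook is swung home into its catch (value of joint hook_tee below 0.06 rad), for 0.2 s.
At the end, for the whole second after the job is handed in: The T gauge lies released and still in its own slot: origin within 8 mm of the pocket centre along and across and within 4 mm of the floor, straight within 0.15 rad and flat within 0.06 rad, fin up and crossbar at the upper end; that slot's hook is closed to within 0.06 rad (all of step 1 and value of joint hook_tee below 0.06 rad and linear speed of gauge_tee below 0.02 m/s); the robot touches nothing.
It fails at once if the T gauge is dropped (moves faster than 0.5 m/s out of the fingers) (linear speed of gauge_tee above 0.5 m/s and contact force between the fingers and gauge_tee below 0.5 N).
It fails at once if another gauge is moved by more than 20 mm (distance of any of gauge_round, gauge_straight from where it was at the start of the episode above 0.02 m).
It fails at once if another slot's hook is moved by more than 20 mm at its knob (distance of any of hook_round_knob, hook_straight_knob from where it was at the start of the episode above 0.02 m).
It fails at once if the jar is moved by more than 20 mm or tipped (distance of jar from where it was at the start of the episode above 0.02 m or angle between jar's own z axis and vertical above 0.3 rad).
It also fails if it takes over 61 s, if anything falls off the work surface, if the arm or the gripper's body presses on something with over 40 N, if the wrist force passes 120 N, or if a joint passes its speed limit or range.

ROBOT

A 7-joint arm with a two-finger parallel gripper is mounted at the origin on the work surface. World frame = base frame: x ahead of the robot, y to its left, z up, the work surface at z = 0. Lengths are in m, angles in rad, forces in N, time in s.
With the tool pointing down it reaches from about 0.35 to 0.9 m from the base axis. Payload 7.2 kg.
Tool frame: the origin (TCP) lies midway between the tips of the shut fingers; the grasp point (between the pads) lies 19 mm behind it; z points along the fingers, y is the direction in which the jaws open and shut (so a half turn about z gives the same grasp; the last joint's range is limited). The gripper opens to 85 mm and grips with 20 to 120 N. Pads are 22 mm wide; open, the fingers measure 114 mm over their backs; the gripper's body (76 mm by 85 mm) begins 54 mm behind the grasp point. The pads swing forward as they close: fully open they stand 13 mm farther back than shut.
Start: joints at [-1.294, 0.411, -0.013, 1.596, 0.006, 1.134, -0.082], TCP at [0.211, 0.588, 0.231] pointing down, gripper open.
Joint ranges: [-2.95, 2.95], [-0.29, 1.99], [-1.47, 1.44], [0.14, 2.54], [-1.03, 4.17], [0.13, 1.85], [-2.86, 2.86]. Speed limits (rad/s): [2.39, 2.39, 3.01, 3.01, 3.14, 3.14, 3.14].

INTERFACE

Orientations are given as a unit quaternion [x, y, z, w].
In Python, from station import observe, read_camera, calibration, close_job gives the robot as it stands.
- The arm moves only by the tool step_arm, never from a script. Its argument "motion" is a list of rows, each an object with "offset": the shift along the tool's x, y, z scaled (see below), a list of three; "rot": the turn, a rotation vector about the tool's x, y, z scaled (see below), a list of three. A call has 1 to 20 rows; each row shifts and turns the pose as measured when the row begins, along the tool's axes as they then stand; what a row does not reach is not made up. The controller multiplies each number of a shift by 4 cm and each number of a turn by 5 degrees. A row lasts 1/12 s, in which the tool goes at most 41.7 mm and 7.16 degrees, less where a joint would pass 70% of its speed; a pose out of reach is approached as far as the arm can. A call with a number of a shift or a turn outside -1 to 1 is refused whole. A call with a gripper value outside its range is refused whole. "fingers" is the gripper command: -1 is shut, 1 is fully open, values between are in proportion, set as the call begins (left out, the last holds). The fingers move at their own pace and stop on an object; the grip force is fixed at half the most. Time passes only in rows, so rows that do not move let the fingers close. It gives the time, the measured TCP pose, the force and the opening at its end, in the units of the state.
- observe(): the state, without advancing time (a new reading comes with each control period).
- read_camera(name): name is "scene" or "top" or "wrist"; returns (picture, depth): 384x512x3 uint8, red, green, blue; 384x512 float32, m along the optical axis (not along the pixel's ray), 0 where there is no reading.
- calibration(name): a dict with "fx", "fy", "cx", "cy" (pixels), "R" (3x3) and "t" (3): a world point X has camera coordinates R X + t; the wrist camera has in their place "T_tool_cam" (4x4, takes a point from camera to tool coordinates, whose origin is the TCP and whose axes are the flange's). Camera axes: x right, y down, z forward; pixel columns grow to the right and rows downward; lengths in m; the calibration is good to about 2 mm. A picture is of the moment at which its call begins: read the wrist's pose just before it. calibration takes no time and is no camera call.
- close_job(): hands the job in, once; it reports no verdict.
The state is a dict: "t": time; "qpos": joint angles; "dq": joint speeds; "joint_torque": joint torques, N m; "tool_pos": TCP position; "tool_rot": TCP orientation; "ft_force": force on the tool from outside, world axes, zero at the start; "moment": the same for the moment, N m; "opening": opening from 0.0 (shut) to 1.0 (fully open).
Only numpy, scipy, OpenCV 4.12 (cv2) and the standard library are available. Lean on these libraries where they do the work, as an engineer would, in place of code of your own. Each camera call takes 0.05 s, during which the arm holds its last target. There are 200 camera calls.

## Working session

There is one attempt and no reset: what is moved stays moved. The work goes in short steps, Python scripts to look and compute and a tool call to move; the robot and the scene stay as the last step left them, time stands still between calls to the robot, and variables do not carry over. Pictures are saved under pics/ and viewed, on a budget of 10 in all, crops included, one or two more only if the job needs it, and the job is handed in when it is done.

Besides the shell and the picture viewer there is one more tool, called after "Emit:" as name(argument=value, ...) on one line, values as JSON. step_arm: Moves the arm, as the interface text tells. Its arguments: {"type":"object","properties":{"motion":{"type":"array"},"fingers":{"type":"number"}},"required":["motion"]}

```bash
mkdir -p pics; ls
cat > h.py <<'E'
import numpy as np, cv2
from station import observe, read_camera, calibration
from scipy.spatial.transform import Rotation as Rn
def cloud(name):
    s=observe(); p,d=read_camera(name); c=calibration(name)
    v,u=np.mgrid[:d.shape[0],:d.shape[1]]
    P=np.stack([(u-c['cx'])/c['fx']*d,(v-c['cy'])/c['fy']*d,d],-1)
    if name=='wrist':
        T=np.array(c['T_tool_cam']); P=P@T[:3,:3].T+T[:3,3]
        W=P@Rn.from_quat(s['tool_rot']).as_matrix().T+np.array(s['tool_pos'])
    else:
        R=np.array(c['R']); W=(P-np.array(c['t']))@R
    W[d==0]=np.nan
    return p,W
def save(n,p): cv2.imwrite('pics/'+n+'.png',p[...,::-1])
E
python3 - <<'E'
from h import *
for n in('scene','top'):
    p,W=cloud(n); np.savez(n,p=p,W=W); save(n+'1',p)
s=observe();print(s)
p,W=np.load('scene.npz').values()
E
```

```text
pics
{'t': 0.1, 'qpos': array([-1.29422233,  0.41185378, -0.0127225 ,  1.59695911,  0.00558165,
        1.13428863, -0.08219583]), 'dq': array([-0.00016917, -0.00166689,  0.00131626, -0.00154969, -0.00094203,
        0.00109926, -0.00013828]), 'joint_torque': array([ 2.55720253e-03, -6.01825333e+01,  6.84350040e-01, -3.00091588e+01,
        1.41326457e-02,  6.41451203e-03,  4.12238205e-05]), 'tool_pos': array([0.21111398, 0.58779294, 0.2305165 ]), 'tool_rot': array([ 1.71519519e-01,  9.85180446e-01, -7.31849702e-04, -8.52624878e-05]), 'ft_force': array([ 0.52879922, -0.90700188,  0.00857421]), 'moment': array([-0.00648478,  0.03146329, -0.02926791]), 'opening': 1.0011428727771492}
```

View pics/scene1.png

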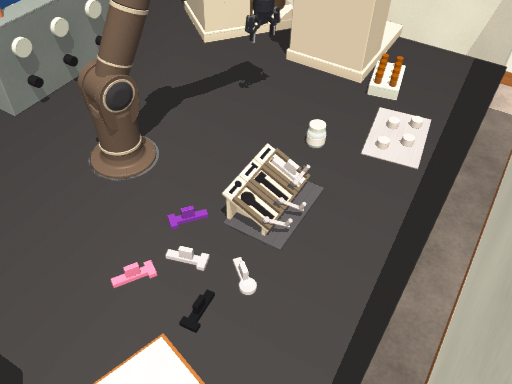

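View pics/top1.png

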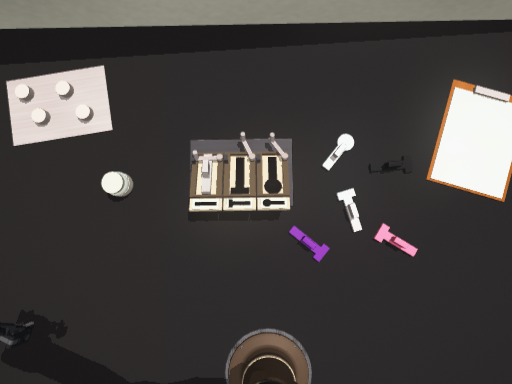

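Run:
```python
from h import *
a=np.load('top.npz');p,W=a['p'],a['W']
c=cv2.resize(p[125:260,185:425],None,fx=3.3,fy=3.3,interpolation=cv2.INTER_CUBIC); save('crop1',c)
print(calibration('top'))
sub=W[180:240,330:372].reshape(-1,3)
for lo,hi in((.008,.022),(.04,.06)):
    m=(sub[:,2]>lo)&(sub[:,2]<hi);q=sub[m]
    r=cv2.minAreaRect((q[:,:2]*1000).astype(np.float32));print(lo,m.sum(),q.mean(0),r)
# rack base plate / slots
for v,u in((206,206),(204,240),(203,273),(140,200),(140,285),(190,240),(160,240),(190,273),(160,273),(183,118),(150,346)): print((v,u),W[v,u].round(3))
a=np.load('scene.npz');P=a['W'].reshape(-1,3);T=W.reshape(-1,3)
for Q in(T,P):
    m=(Q[:,2]>.005)&(Q[:,2]<.017)&(Q[:,0]>.3)&(Q[:,0]<.9)&(abs(Q[:,1]-.08)<.22); print(m.sum())
```

```text
{'fx': 400.8554406344389, 'fy': 400.8554406344389, 'cx': 253.4120117579777, 'cy': 187.23670071269103, 'R': array([[-0.00912763, -0.99971895, -0.02187934],
       [-0.9970374 ,  0.01076996, -0.07616059],
       [ 0.07637483,  0.02111935, -0.99685549]]), 't': array([0.04309292, 0.52501917, 1.13491717])}
0.008 340 [ 0.46476314 -0.23857511  0.01305284] ((456.7637634277344, -243.77439880371094), (120.09928131103516, 50.269256591796875), 17.85800552368164)
0.04 87 [ 0.45614819 -0.24146386  0.04844007] ((456.1617126464844, -241.8779296875), (39.393531799316406, 15.50469970703125), 15.770533561706543)
(206, 206) [0.47  0.162 0.116]
(204, 240) [0.474 0.072 0.115]
(203, 273) [ 0.476 -0.015  0.115]
(140, 200) [0.667 0.194 0.013]
(140, 285) [ 0.664 -0.056  0.011]
(190, 240) [0.512 0.072 0.098]
(160, 240) [0.601 0.074 0.05 ]
(190, 273) [ 0.512 -0.016  0.093]
(160, 273) [ 0.599 -0.019  0.054]
(183, 118) [0.536 0.407 0.088]
(150, 346) [ 0.632 -0.233  0.009]
1824
2266
```

View pics/crop1.png

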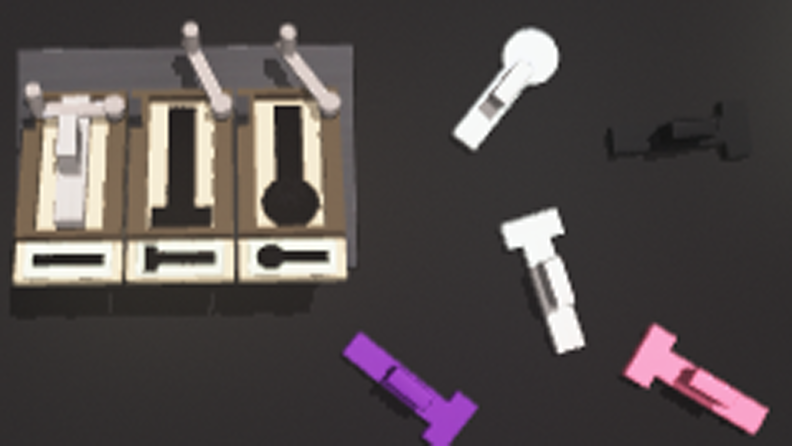

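Candidates for the T gauge, in top view pixels: white T (350,210), round (338,150), black T (392,165), purple T (310,243) and pink T (397,240). I choose the white or aluminium T at (350,210). The crop confirms it, with its crossbar up and to the left at crop (530,230). The T silhouette and label are on the middle slot, at crop (180,170) and (180,258). Its hook is open with the knob at crop (190,32).

Emit:
step_arm(motion=[{"offset": [-0.58, -0.79, 0], "rot": [0, 0, 0]}, {"offset": [-0.58, -0.79, 0], "rot": [0, 0, 0]}, {"offset": [-0.58, -0.79, 0], "rot": [0, 0, 0]}, {"offset": [-0.58, -0.79, 0], "rot": [0, 0, 0]}, {"offset": [-0.58, -0.79, 0], "rot": [0, 0, 0]}, {"offset": [-0.58, -0.79, 0], "rot": [0, 0, 0]}, {"offset": [-0.58, -0.79, 0], "rot": [0, 0, 0]}, {"offset": [-0.58, -0.79, 0], "rot": [0, 0, 0]}, {"offset": [-0.58, -0.79, 0], "rot": [0, 0, 0]}, {"offset": [-0.58, -0.79, 0], "rot": [0, 0, 0]}, {"offset": [-0.58, -0.79, 0], "rot": [0, 0, 0]}, {"offset": [-0.58, -0.79, 0], "rot": [0, 0, 0]}, {"offset": [-0.58, -0.79, 0], "rot": [0, 0, 0]}, {"offset": [-0.58, -0.79, 0], "rot": [0, 0, 0]}, {"offset": [-0.58, -0.79, 0], "rot": [0, 0, 0]}, {"offset": [-0.58, -0.79, 0], "rot": [0, 0, 0]}, {"offset": [-0.58, -0.79, 0], "rot": [0, 0, 0]}, {"offset": [-0.58, -0.79, 0], "rot": [0, 0, 0]}, {"offset": [-0.58, -0.79, 0], "rot": [0, 0, 0]}, {"offset": [-0.58, -0.79, 0], "rot": [0, 0, 0]}])

```text
t: 1.77
tool_pos: [0.4366, -0.1925, 0.226]
tool_rot: [0.164, 0.986, -0.0, -0.001]
ft_force: [1.0, 0.7, 0.5]
opening: 0.998
```

Emit:
step_arm(motion=[{"offset": [0, 0, 0], "rot": [0, 0, 1]}, {"offset": [0, 0, 0], "rot": [0, 0, 1]}, {"offset": [0, 0, 0], "rot": [0, 0, 1]}, {"offset": [0, 0, 0], "rot": [0, 0, 1]}, {"offset": [0, 0, 0], "rot": [0, 0, 1]}, {"offset": [0, 0, 0], "rot": [0, 0, 1]}, {"offset": [0, 0, 0], "rot": [0, 0, 1]}, {"offset": [0, 0, 0], "rot": [0, 0, 1]}, {"offset": [0, 0, 0], "rot": [0, 0, 1]}, {"offset": [0, 0, 0], "rot": [0, 0, 1]}, {"offset": [0, 0, 0], "rot": [0, 0, 1]}, {"offset": [0, 0, 0], "rot": [0, 0, 1]}, {"offset": [0, 0, 0], "rot": [0, 0, 1]}, {"offset": [0, 0, 0], "rot": [0, 0, 1]}, {"offset": [0, 0, 0], "rot": [0, 0, 1]}, {"offset": [0, 0, 0], "rot": [0, 0, 1]}, {"offset": [0, 0, 0], "rot": [0, 0, 1]}, {"offset": [0, 0, 0], "rot": [0, 0, 1]}, {"offset": [0, 0, 0], "rot": [0, 0, 1]}, {"offset": [0, 0, 0], "rot": [0, 0, 1]}])

```text
t: 3.43
tool_pos: [0.4319, -0.2034, 0.222]
tool_rot: [0.884, 0.468, -0.006, -0.001]
ft_force: [0.0, -0.5, -0.5]
opening: 0.999
```

```bash
cat >> h.py <<'E'
def togo(pos,Rt):
    s=observe();R=Rn.from_quat(s['tool_rot']);
    o=R.inv().apply(np.array(pos)-s['tool_pos'])/.04
    r=(R.inv()*Rn.from_matrix(Rt)).as_rotvec(degrees=True)/5
    print('togo offset',o.round(2),'rot',r.round(2),'| t',round(s['t'],2),'F',np.round(s['ft_force'],1),'open',round(s['opening'],3))
def down(yang):
    a=np.radians(yang);y=np.array([np.cos(a),np.sin(a),0]);z=np.array([0,0,-1.])
    return np.stack([np.cross(y,z),y,z],1)
E
python3 - <<'E'
from h import *
p,W=cloud('wrist');save('w1',p)
Q=W.reshape(-1,3)
d=np.hypot(Q[:,0]-.456,Q[:,1]+.242)<.1
for lo,hi in((.008,.022),(.04,.06)):
    q=Q[d&(Q[:,2]>lo)&(Q[:,2]<hi)]
    print(len(q),np.median(q[:,2]) if len(q) else 0,cv2.minAreaRect((q[:,:2]*1000).astype(np.float32)) if len(q) else 0)
togo([.456,-.242,.2],down(-73))
E
```

```text
1661 0.01366357710495228 ((447.4014587402344, -259.02801513671875), (164.2669219970703, 79.4671401977539), 39.3264045715332)
459 0.049435672919621365 ((457.1574401855469, -243.1492156982422), (39.91373062133789, 16.224838256835938), 17.317480087280273)
togo offset [-0.45  1.05  0.54] rot [-0.04  0.14  7.68] | t 3.48 F [ 0.3  1.1 -0.4] open 1.003
```

View pics/w1.png

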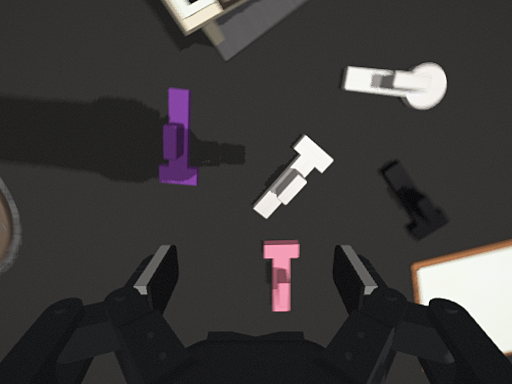

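The wrist view shows the white T at (290,180), clear of the pink one at (282,275) and the purple one at (178,140). Its fin is at (0.457,-0.243) with its axis at 17.3°.

Emit:
step_arm(motion=[{"offset": [0, 0, 0], "rot": [0, 0, 0.95]}, {"offset": [0, 0, 0], "rot": [0, 0, 0.95]}, {"offset": [0, 0, 0], "rot": [0, 0, 0.95]}, {"offset": [0, 0, 0], "rot": [0, 0, 0.95]}, {"offset": [0, 0, 0], "rot": [0, 0, 0.95]}, {"offset": [0, 0, 0], "rot": [0, 0, 0.95]}, {"offset": [0, 0, 0], "rot": [0, 0, 0.95]}, {"offset": [0, 0, 0], "rot": [0, 0, 0.8]}, {"offset": [0, 0, 0], "rot": [0, 0, 0]}], fingers=0.3)

```text
t: 4.23
tool_pos: [0.4305, -0.2018, 0.2205]
tool_rot: [0.988, 0.152, -0.008, 0.0]
ft_force: [-0.2, 0.3, 0.3]
opening: 0.647
```

```bash
python3 -c "
from h import *
togo([.457,-.243,.08],down(-72.7))"
```

```text
togo offset [0.37 1.19 3.5 ] rot [-0.02  0.17  0.04] | t 4.23 F [-0.2  0.3  0.3] open 0.647
```

Emit:
step_arm(motion=[{"offset": [0.1, 0.3, 0.8], "rot": [0, 0.17, 0.04]}, {"offset": [0.1, 0.3, 0.8], "rot": [0, 0, 0]}, {"offset": [0.1, 0.3, 0.8], "rot": [0, 0, 0]}, {"offset": [0.07, 0.3, 0.8], "rot": [0, 0, 0]}, {"offset": [0, 0, 0.2], "rot": [0, 0, 0]}, {"offset": [0, 0, 0], "rot": [0, 0, 0]}])

```text
t: 4.73
tool_pos: [0.4633, -0.2404, 0.0785]
tool_rot: [0.986, 0.167, 0.001, -0.002]
ft_force: [0.2, -0.0, -0.1]
opening: 0.65
```

```bash
python3 -c "
from h import *
togo([.457,-.243,.021],down(-72.7))"
```

```text
togo offset [-0.17  0.02  1.44] rot [-0.04 -0.03  0.38] | t 4.73 F [ 0.2 -0.  -0.1] open 0.65
```

Emit:
step_arm(motion=[{"offset": [-0.1, 0, 0.3], "rot": [0, 0, 0.3]}, {"offset": [-0.06, 0, 0.3], "rot": [0, 0, 0]}, {"offset": [0, 0, 0.3], "rot": [0, 0, 0]}, {"offset": [0, 0, 0.3], "rot": [0, 0, 0]}, {"offset": [0, 0, 0.2], "rot": [0, 0, 0]}, {"offset": [0, 0, 0], "rot": [0, 0, 0]}])

```text
t: 5.23
tool_pos: [0.459, -0.2411, 0.0233]
tool_rot: [0.987, 0.159, 0.003, -0.002]
ft_force: [0.0, 0.5, 0.3]
opening: 0.645
```

```bash
python3 -c "
from h import *
togo([.457,-.243,.021],down(-72.7))"
```

```text
togo offset [-0.06  0.03  0.06] rot [-0.03 -0.08  0.2 ] | t 5.23 F [0.  0.5 0.3] open 0.645
```

Emit:
step_arm(motion=[{"offset": [-0.05, 0.03, 0.04], "rot": [0, 0, 0.2]}, {"offset": [0, 0, 0], "rot": [0, 0, 0]}, {"offset": [0, 0, 0], "rot": [0, 0, 0]}, {"offset": [0, 0, 0], "rot": [0, 0, 0]}, {"offset": [0, 0, 0], "rot": [0, 0, 0]}, {"offset": [0, 0, 0], "rot": [0, 0, 0]}, {"offset": [0, 0, 0], "rot": [0, 0, 0]}, {"offset": [0, 0, 0], "rot": [0, 0, 0]}, {"offset": [0, 0, 0], "rot": [0, 0, 0]}, {"offset": [0, 0, 0], "rot": [0, 0, 0]}], fingers=-1)

```text
t: 6.07
tool_pos: [0.4581, -0.2425, 0.0226]
tool_rot: [0.989, 0.15, 0.004, -0.002]
ft_force: [-0.0, 0.4, -2.7]
opening: 0.18
```

Emit:
step_arm(motion=[{"offset": [0, 0, -0.5], "rot": [0, 0, 0]}, {"offset": [0, 0, -0.8], "rot": [0, 0, 0]}, {"offset": [0, 0, -0.8], "rot": [0, 0, 0]}, {"offset": [0, 0, -0.8], "rot": [0, 0, 0]}, {"offset": [0, 0, -0.8], "rot": [0, 0, 0]}, {"offset": [0, 0, -0.8], "rot": [0, 0, 0]}, {"offset": [0, 0, -0.8], "rot": [0, 0, 0]}, {"offset": [0, 0, -0.5], "rot": [0, 0, 0]}])

```text
t: 6.73
tool_pos: [0.4519, -0.2426, 0.2589]
tool_rot: [0.989, 0.148, -0.003, -0.005]
ft_force: [0.7, -0.4, -3.5]
opening: 0.178
```

Run:
```python
from h import *
s=observe();print(s['tool_pos'],Rn.from_quat(s['tool_rot']).as_matrix().round(3))
# rack from initial top cloud: slot frame fit
for n in('top','scene'):
    W=np.load(n+'.npz')['W']; Q=W.reshape(-1,3); Q=Q[np.isfinite(Q).all(1)]
    # cream/wall heights along slope: candidate floor plane z=.075-(x-x0)*tan25 ; print bounds of rack plate
    m=(Q[:,2]>.005)&(Q[:,2]<.015)&(Q[:,0]>.6)&(Q[:,0]<.75)&(Q[:,1]>-.12)&(Q[:,1]<.25); q=Q[m]
    print(n,'plate',cv2.minAreaRect((q[:,:2]*1000).astype(np.float32)))
    m=(Q[:,2]>.04)&(Q[:,0]>.40)&(Q[:,0]<.64)&(Q[:,1]>-.12)&(Q[:,1]<.25); q=Q[m]
    print('slots',cv2.minAreaRect((q[:,:2]*1000).astype(np.float32)))
    # middle slot floor
    m=(abs(Q[:,1]-.073)<.024)&(Q[:,0]>.52)&(Q[:,0]<.59); q=Q[m]
    A=np.c_[q[:,:2],np.ones(len(q))];c=np.linalg.lstsq(A,q[:,2],rcond=None)[0]
    r=q[:,2]-A@c; k=abs(r)<.004;c=np.linalg.lstsq(A[k],q[k,2],rcond=None)[0]
    print('floor',c,np.degrees(np.arctan(np.hypot(*c[:2]))),'yaw',np.degrees(np.arctan2(c[1],c[0])),r.std(),'x at z=.075,y=.073:',(.075-c[2]-c[1]*.073)/c[0])
```

```text
[ 0.45188325 -0.24256419  0.25892353] [[ 0.956  0.293 -0.007]
 [ 0.293 -0.956  0.008]
 [-0.004 -0.01  -1.   ]]
top plate ((674.1781005859375, 64.55352783203125), (147.47315979003906, 361.4985046386719), 0.5572331547737122)
slots ((547.8259887695312, 74.53761291503906), (181.4639434814453, 266.6235656738281), 0.27048367261886597)
floor [-0.46329634 -0.00376998  0.33177993] 24.85884024428306 yaw -179.53377736561535 0.0019601024404544073 x at z=.075,y=.073: 0.5536515178987849
scene plate ((674.7623901367188, 66.2574234008789), (367.1098937988281, 143.33416748046875), 88.8375015258789)
slots ((548.748046875, 72.7386474609375), (180.80374145507812, 275.1450500488281), 0.37940967082977295)
floor [-0.48762685 -0.01770775  0.3476194 ] 26.009981796842098 yaw -177.92026682887422 0.003306058000498895 x at z=.075,y=.073: 0.5564228774720332
```

Emit:
step_arm(motion=[{"offset": [0, 0, -0.2], "rot": [0, 0, -1]}, {"offset": [0, 0, -0.2], "rot": [0, 0, -1]}, {"offset": [0, 0, -0.2], "rot": [0, 0, -1]}, {"offset": [0, 0, -0.2], "rot": [0, 0, -1]}, {"offset": [0, 0, -0.2], "rot": [0, 0, -1]}, {"offset": [0, 0, -0.2], "rot": [0, 0, -1]}, {"offset": [0, 0, -0.2], "rot": [0, 0, -1]}, {"offset": [0, 0, -0.2], "rot": [0, 0, -1]}, {"offset": [0, 0, 0], "rot": [0, 0, -1]}, {"offset": [0, 0, 0], "rot": [0, 0, -1]}, {"offset": [0, 0, 0], "rot": [0, 0, -1]}, {"offset": [0, 0, 0], "rot": [0, 0, -1]}, {"offset": [0, 0, 0], "rot": [0, 0, -1]}, {"offset": [0, 0, 0], "rot": [0, 0, -1]}, {"offset": [0, 0, 0], "rot": [0, 0, -1]}, {"offset": [0, 0, 0], "rot": [0, 0, -1]}, {"offset": [0, 0, 0], "rot": [0, 0, -1]}, {"offset": [0, 0, 0], "rot": [0, 0, -1]}, {"offset": [0, 0, 0], "rot": [0, 0, -1]}, {"offset": [0, 0, 0], "rot": [0, 0, -1]}])

```text
t: 8.4
tool_pos: [0.4458, -0.245, 0.3292]
tool_rot: [0.49, 0.872, 0.006, -0.004]
ft_force: [-1.2, -0.2, -2.0]
opening: 0.175
```

Emit:
step_arm(motion=[{"offset": [0, 0, 0], "rot": [0, 0, -1]}, {"offset": [0, 0, 0], "rot": [0, 0, -1]}, {"offset": [0, 0, 0], "rot": [0, 0, -1]}, {"offset": [0, 0, 0], "rot": [0, 0, -1]}, {"offset": [0, 0, 0], "rot": [0, 0, -1]}, {"offset": [0, 0, 0], "rot": [0, 0, -1]}, {"offset": [0, 0, 0], "rot": [0, 0, -1]}, {"offset": [0, 0, 0], "rot": [0, 0, -1]}, {"offset": [0, 0, 0], "rot": [0, 0, -1]}, {"offset": [0, 0, 0], "rot": [0, 0, -1]}, {"offset": [0, 0, 0], "rot": [0, 0, -1]}])

```text
t: 9.32
tool_pos: [0.4402, -0.2457, 0.3266]
tool_rot: [0.01, 1.0, 0.01, -0.003]
ft_force: [-0.7, -0.0, -2.4]
opening: 0.179
```

```bash
python3 -c "
from h import *
togo([.6,.073,.32],down(90.5))"
```

```text
togo offset [-3.83  8.05  0.3 ] rot [ 0.23 -0.07 -0.34] | t 9.32 F [-0.7 -0.  -2.4] open 0.179
```

Emit:
step_arm(motion=[{"offset": [-0.38, 0.8, 0], "rot": [0.2, 0, -0.3]}, {"offset": [-0.38, 0.8, 0], "rot": [0, 0, 0]}, {"offset": [-0.38, 0.8, 0], "rot": [0, 0, 0]}, {"offset": [-0.38, 0.8, 0], "rot": [0, 0, 0]}, {"offset": [-0.38, 0.8, 0], "rot": [0, 0, 0]}, {"offset": [-0.38, 0.8, 0], "rot": [0, 0, 0]}, {"offset": [-0.38, 0.8, 0], "rot": [0, 0, 0]}, {"offset": [-0.38, 0.8, 0], "rot": [0, 0, 0]}, {"offset": [-0.38, 0.8, 0], "rot": [0, 0, 0]}, {"offset": [-0.38, 0.8, 0], "rot": [0, 0, 0]}, {"offset": [0, 0, 0], "rot": [0, 0, 0]}])

```text
t: 10.23
tool_pos: [0.5918, 0.0834, 0.3243]
tool_rot: [0.001, 1.0, 0.002, -0.004]
ft_force: [0.1, 1.7, -3.8]
opening: 0.175
```

Run:
```python
from h import *
p,W=cloud('wrist');save('w2',p);np.savez('w2',p=p,W=W)
togo([.6,.073,.32],down(90.5))
```

```text
togo offset [-0.23 -0.17  0.1 ] rot [ 0.02 -0.11 -0.15] | t 10.28 F [ 0.7 -1.  -2.6] open 0.176
```

View pics/w2.png

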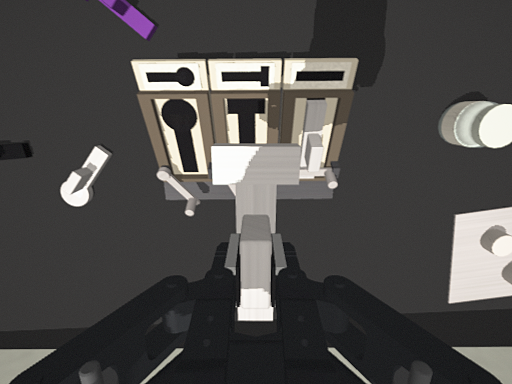

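The held gauge has its crossbar at (256,165), towards the robot. The T slot is behind it: label at (245,76), silhouette top at (245,100). Next I refine the slot pose and the pose in hand.

Run:
```python
from h import *
a=np.load('w2.npz');p,W=a['p'],a['W'];g=p.mean(2)
print(calibration('wrist')['T_tool_cam'].round(3))
# label boundaries along row 70-84
for v in(66,76,84):
    row=g[v];e=np.abs(np.diff(row));ks=[k for k in range(120,370) if e[k]>30]
    print('row',v,[(k,W[v,k].round(4).tolist()) for k in ks if row[k-1]>0][:0],ks)
def seg(v):
    b=(g[v]>120);return [k for k in range(120,370) if b[k]!=b[k-1]]
for v in(62,76,86,104,110,118,125,135):print(v,seg(v))
for u in(235,245,255):
    col=g[:,u];b=col>120;ks=[k for k in range(50,150) if b[k]!=b[k-1]];print('col',u,[(k,W[k,u].round(4).tolist()) for k in ks])
for v,us in((104,(226,265)),(128,(240,256)),(76,(133,206,208,282,284,356))):
    for u in us: print(v,u,W[v,u].round(4))
# floor planes: middle slot
def fl(u0,u1,v0,v1):
    q=W[v0:v1,u0:u1].reshape(-1,3);q=q[np.isfinite(q).all(1)];A=np.c_[q[:,:2],np.ones(len(q))];c=np.linalg.lstsq(A,q[:,2],rcond=None)[0];print('floor',c,(.075-c[2]-c[1]*.073)/c[0],(q[:,2]-A@c).std())
fl(225,262,102,138);fl(165,195,102,165)
# in hand
s=observe();R=Rn.from_quat(s['tool_rot']).as_matrix()
L=(W-s['tool_pos'])@R
q=L[148:180,216:295].reshape(-1,3);print('crossbar tool',q.min(0),q.max(0),np.median(q,0))
bar=L[145:182,205:305].reshape(-1,3);bar=bar[(bar[:,2]>-.01)&(bar[:,2]<.02)];print(cv2.minAreaRect((bar[:,:2]*1000).astype(np.float32)),len(bar))
A=np.c_[bar[:,:2],np.ones(len(bar))];c=np.linalg.lstsq(A,bar[:,2],rcond=None)[0];print('top plane slopes',c)
q=L[195:212,245:270].reshape(-1,3);print('stem z at x',q[:,0].min(),q[:,0].max(),np.median(q[:,2]),'bar z',np.median(bar[:,2]))
```

```text
[[ 0.001 -0.949 -0.314  0.081]
 [ 1.     0.001  0.     0.   ]
 [-0.    -0.314  0.949 -0.142]
 [ 0.     0.     0.     1.   ]]
row 66 [] [131, 132, 197, 199, 204, 205, 206, 207, 208, 259, 260, 268, 269, 280, 281, 282, 283, 284, 304, 356, 357]
row 76 [] [134, 135, 145, 146, 193, 194, 206, 208, 209, 220, 221, 267, 268, 280, 282, 283, 295, 296, 342, 343, 353, 354]
row 84 [] [136, 137, 179, 180, 181, 190, 191, 200, 201, 207, 209, 210, 259, 260, 267, 268, 351, 352, 353]
62 [131, 206, 208, 282, 284, 358]
76 [135, 147, 194, 207, 209, 222, 269, 281, 283, 296, 344, 355]
86 [138, 209, 210, 281, 283, 352]
104 [156, 164, 191, 197, 225, 228, 266, 268, 295, 306, 308, 337]
110 [157, 162, 195, 198, 225, 228, 265, 268, 295, 305, 307, 335]
118 [159, 163, 197, 200, 226, 238, 255, 267, 294, 304, 306, 334]
125 [161, 168, 195, 201, 227, 239, 255, 268, 293, 303, 305, 333]
135 [164, 176, 192, 202, 228, 239, 255, 268, 292, 331]
col 235 [(59, [0.4578, 0.0609, 0.1128]), (72, [0.4723, 0.0607, 0.1154]), (81, [0.482, 0.0603, 0.1117]), (90, [0.4919, 0.0597, 0.1062]), (97, [0.5004, 0.06, 0.1145]), (98, [0.5015, 0.059
[... 748 characters left out ...]
  0.0861 0.0817]
76 133 [ 0.465  -0.1091  0.    ]
76 206 [0.4763 0.0252 0.1117]
76 208 [0.4756 0.0266 0.105 ]
76 282 [ 4.651e-01  1.282e-01 -2.000e-04]
76 284 [0.4758 0.1204 0.1063]
76 356 [ 0.4651  0.2466 -0.0006]
floor [-0.45316551 -0.05368446  0.33100993] 0.5562889533733434 0.0023747803970221373
floor [-0.45492845 -0.04536292  0.32732454] 0.547367493698015 0.0021971026459292544
crossbar tool [nan nan nan] [nan nan nan] [nan nan nan]
((47.709781646728516, 4.39497184753418), (50.209632873535156, 20.7827091217041), 89.94640350341797) 3243
top plane slopes [ 0.02944912 -0.00433789  0.00751538]
stem z at x 0.01837867273742559 0.029521250275439875 0.008580699804642634 bar z 0.008825916798990011
```

```bash
cat >> h.py <<'E'
th=np.radians(.5);c25,s25=np.cos(np.radians(25)),np.sin(np.radians(25))
Sx=np.array([-c25*np.cos(th),-c25*np.sin(th),s25]);Sy=np.array([np.sin(th),-np.cos(th),0]);Sz=np.cross(Sx,Sy)
S=np.stack([Sx,Sy,Sz],1);RT=np.stack([Sx,-Sy,-Sz],1)
O=np.array([.555,.074,.075])
def slot(*v): return O+S@np.array(v)
E
python3 -c "
from h import *
print(Sz,calibration('wrist')['cx'])
togo(slot(0,0,.1226),RT)"
```

```text
[0.42260217 0.00368799 0.90630779] 255.15542147723716
togo offset [-0.43 -0.13  3.45] rot [ 0.05  4.89 -0.14] | t 10.28 F [ 0.7 -1.  -2.6] open 0.176
```

Emit:
step_arm(motion=[{"offset": [0, 0, 0], "rot": [0, 0.7, 0]}, {"offset": [0, 0, 0], "rot": [0, 0.7, 0]}, {"offset": [0, 0, 0], "rot": [0, 0.7, 0]}, {"offset": [0, 0, 0], "rot": [0, 0.7, 0]}, {"offset": [0, 0, 0], "rot": [0, 0.7, 0]}, {"offset": [0, 0, 0], "rot": [0, 0.7, 0]}, {"offset": [0, 0, 0], "rot": [0, 0.6, -0.1]}, {"offset": [0, 0, 0], "rot": [0, 0, 0]}, {"offset": [0, 0, 0], "rot": [0, 0, 0]}])

```text
t: 11.03
tool_pos: [0.5884, 0.0724, 0.3228]
tool_rot: [0.001, 0.975, 0.001, -0.223]
ft_force: [-0.0, 0.2, -1.9]
opening: 0.178
```

```bash
python3 -c "
from h import *
togo(slot(0,0,.1026),RT)"
```

```text
togo offset [-1.91  0.04  3.38] rot [ 0.07 -0.15 -0.11] | t 11.03 F [-0.   0.2 -1.9] open 0.178
```

Emit:
step_arm(motion=[{"offset": [-0.5, 0, 0.3], "rot": [0, -0.15, -0.1]}, {"offset": [-0.5, 0, 0.4], "rot": [0, 0, 0]}, {"offset": [-0.5, 0, 0.5], "rot": [0, 0, 0]}, {"offset": [-0.4, 0, 0.5], "rot": [0, 0, 0]}, {"offset": [0, 0, 0.5], "rot": [0, 0, 0]}, {"offset": [0, 0, 0.5], "rot": [0, 0, 0]}, {"offset": [0, 0, 0.5], "rot": [0, 0, 0]}, {"offset": [0, 0, 0], "rot": [0, 0, 0]}, {"offset": [0, 0, 0], "rot": [0, 0, 0]}])

```text
t: 11.78
tool_pos: [0.6058, 0.0676, 0.1746]
tool_rot: [0.001, 0.979, 0.002, -0.203]
ft_force: [0.6, 0.8, -1.1]
opening: 0.175
```

Run:
```python
from h import *
togo(slot(0,0,.0526),RT)
p,W=cloud('wrist');save('w3',p);np.savez('w3',p=p,W=W)
L=(W-O)@S
for v,u in((60,256),(100,220),(100,290)):print(v,u,L[v,u].round(4))
```

```text
togo offset [0.14 0.16 1.48] rot [ 0.09  0.3  -0.1 ] | t 11.78 F [ 0.6  0.8 -1.1] open 0.175
60 256 [ 0.1257  0.0025 -0.1421]
100 220 [ 0.0779  0.036  -0.0002]
100 290 [ 0.0775 -0.0252  0.0044]
```

View pics/w3.png

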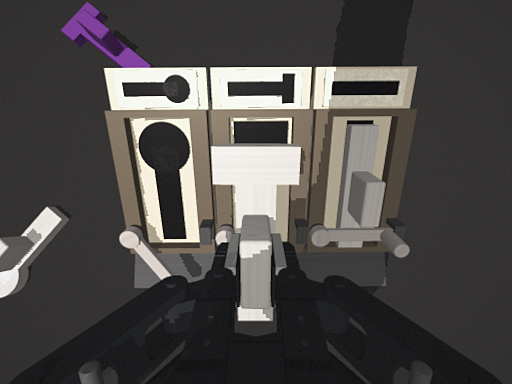

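Run:
```python
from h import *
a=np.load('w3.npz');p,W=a['p'],a['W'];L=(W-O)@S;g=p.mean(2)
for v in (75,130,138,190,200):
    b=g[v]>125;ks=[k for k in range(150,370) if b[k]!=b[k-1]]
    print(v,[(k,*(L[v,k+d]*1000).round(1)) for k in ks for d in(-2,1)][:24])
u=L[108:135,235:290]
for uu in(225,245,261,280):
  for vv in range(104,128,2): pass
  print(uu,[(vv,*(L[vv,uu]*1000)[[0,2]].round(1),int(g[vv,uu])) for vv in range(106,146,3)])
```

```text
75 [(172, np.float64(98.2), np.float64(76.9), np.float64(2.3)), (172, np.float64(98.1), np.float64(74.3), np.float64(2.8)), (179, np.float64(98.2), np.float64(71.4), np.float64(1.0)), (179, np.float64(98.2), np.float64(68.8), np.float64(1.0)), (207, np.float64(98.2), np.float64(47.9), np.float64(-1.0)), (207, np.float64(107.4), np.float64(65.4), np.float64(-133.5)), (210, np.float64(107.4), np.float64(65.4), np.float64(-133.5)), (210, np.float64(98.1), np.float64(42.7), np.float64(-0.4)), (283, np.float64(97.6), np.float64(-17.2), np.float64(1.4)), (283, np.float64(97.5), np.float64(-19.6), np.float64(2.9)), (295, np.float64(97.5), np.float64(-27.3), np.float64(2.2)), (295, np.float64(97.4), np.float64(-29.6), np.float64(3.5)), (311, np.float64(97.5), np.float64(-41.3), np.float64(-0.2)), (311, np.float64(106.3), np.float64(-70.3), np.float64(-131.0)), (315, np.float64(106.4), np.float64(-72.0), np.float64(-132.9)), (315, np.float64(97.4), np.float64(-47.2), np.float64(0.6))]
130 [(181, np.float64(52.4), np.float64(74.4), np.float64(1.0)), (181, np.float64(52.4), np.float64(71.6), np
[... 7267 characters left out ...]
p.float64(54.4), np.float64(96.8), 103)]
280 [(106, np.float64(72.5), np.float64(2.6), 235), (109, np.float64(70.3), np.float64(8.9), 134), (112, np.float64(68.0), np.float64(12.4), 122), (115, np.float64(65.5), np.float64(12.1), 121), (118, np.float64(62.1), np.float64(-1.2), 242), (121, np.float64(59.6), np.float64(1.0), 71), (124, np.float64(57.0), np.float64(1.6), 37), (127, np.float64(54.3), np.float64(0.6), 39), (130, np.float64(51.6), np.float64(0.9), 37), (133, np.float64(48.9), np.float64(0.6), 35), (136, np.float64(46.3), np.float64(1.0), 37), (139, np.float64(43.3), np.float64(-0.5), 35), (142, np.float64(40.9), np.float64(1.7), 28), (145, np.float64(54.5), np.float64(98.0), 115)]
```

Emit:
step_arm(motion=[{"offset": [0.14, 0.14, 0], "rot": [0.09, 0.3, -0.1]}, {"offset": [0, 0, 0.4], "rot": [0, 0, 0]}, {"offset": [0, 0, 0.4], "rot": [0, 0, 0]}, {"offset": [0, 0, 0.3], "rot": [0, 0, 0]}, {"offset": [0, 0, 0.1], "rot": [0, 0, 0]}, {"offset": [0, 0, 0], "rot": [0, 0, 0]}, {"offset": [0, 0, 0], "rot": [0, 0, 0]}])

```text
t: 12.42
tool_pos: [0.5879, 0.0726, 0.1439]
tool_rot: [-0.005, 0.979, -0.0, -0.206]
ft_force: [-0.5, -0.9, -1.6]
opening: 0.176
```

```bash
cat > chk.py <<'E'
from h import *
togo(slot(0,0,.0226),RT)
s=observe();print('tcp in slot mm',((s['tool_pos']-O)@S*1000).round(1))
p,W=cloud('wrist');save('w4',p);L=(W-O)@S
m=np.zeros(L.shape[:2],bool);m[100:215,190:320]=1
q=L[m&(p.mean(2)>60)];zt=np.nanmedian(L[150:175,225:285,2]);print('bar top z',zt)
q=q[abs(q[:,2]-zt)<.008];
A=np.c_[q[:,:2],np.ones(len(q))];c=np.linalg.lstsq(A,q[:,2],rcond=None)[0];print('slopes',c)
b=q[q[:,0]>np.nanmax(q[:,0])-.020];print('bar rect',cv2.minAreaRect((b[:,:2]*1000).astype(np.float32)),'x range',np.percentile(q[:,0],[.5,99.5]))
E
python3 chk.py
```

```text
togo offset [0.05 0.04 1.34] rot [0.02 0.25 0.01] | t 12.42 F [-0.5 -0.9 -1.6] open 0.176
tcp in slot mm [-0.7  1.7 76.4]
bar top z 0.06636075353099972
slopes [-0.04217244 -0.00063604  0.06827727]
bar rect ((48.01697540283203, 0.9908695220947266), (19.977176666259766, 50.266395568847656), 0.05040549114346504) x range [0.01740205 0.05789355]
```

Emit:
step_arm(motion=[{"offset": [0, 0.02, 0], "rot": [0, 0.5, 0]}, {"offset": [0, 0, 0.25], "rot": [0, 0, 0]}, {"offset": [0, 0, 0.25], "rot": [0, 0, 0]}, {"offset": [0, 0, 0.25], "rot": [0, 0, 0]}, {"offset": [0, 0, 0.2], "rot": [0, 0, 0]}, {"offset": [0, 0, 0], "rot": [0, 0, 0]}, {"offset": [0, 0, 0], "rot": [0, 0, 0]}])

```text
t: 13.05
tool_pos: [0.5721, 0.0727, 0.1098]
tool_rot: [-0.004, 0.975, 0.0, -0.223]
ft_force: [-0.1, 0.7, -1.6]
opening: 0.173
```

```bash
python3 chk.py
```

```text
togo offset [0.01 0.03 0.4 ] rot [ 0.02 -0.16  0.01] | t 13.05 F [-0.1  0.7 -1.6] open 0.173
tcp in slot mm [-0.8  1.4 38.8]
bar top z 0.030567066401177033
slopes [-0.00994861 -0.00536075  0.03084114]
bar rect ((48.36077880859375, 0.7622184753417969), (19.980613708496094, 50.163265228271484), 0.06848707795143127) x range [0.01750248 0.05818318]
```

Emit:
step_arm(motion=[{"offset": [0.02, 0.01, 0.1], "rot": [0, 0.1, 0]}, {"offset": [0, 0, 0.1], "rot": [0, 0, 0]}, {"offset": [0, 0, 0.1], "rot": [0, 0, 0]}, {"offset": [0, 0, 0.05], "rot": [0, 0, 0]}, {"offset": [0, 0, 0], "rot": [0, 0, 0]}, {"offset": [0, 0, 0], "rot": [0, 0, 0]}])

```text
t: 13.6
tool_pos: [0.5652, 0.0733, 0.0971]
tool_rot: [-0.005, 0.974, 0.0, -0.227]
ft_force: [0.5, -0.0, -2.6]
opening: 0.172
```

```bash
python3 chk.py
```

```text
togo offset [-0.    0.02  0.04] rot [ 0.02 -0.25  0.02] | t 13.6 F [ 0.5 -0.  -2.6] open 0.172
tcp in slot mm [ 0.1  0.8 24.3]
bar top z 0.016467525196099373
slopes [-0.03192451 -0.00395381  0.01555826]
bar rect ((60.26344299316406, 0.8557891845703125), (19.96533966064453, 75.37638092041016), 0.02880670875310898) x range [0.01697686 0.07015832]
```

Emit:
step_arm(motion=[{"offset": [0, 0, 0.03], "rot": [0, 0, 0]}, {"offset": [0, 0, 0.03], "rot": [0, 0, 0]}, {"offset": [0, 0, 0], "rot": [0, 0, 0]}, {"offset": [0, 0, 0], "rot": [0, 0, 0]}])

```text
t: 13.98
tool_pos: [0.565, 0.0732, 0.096]
tool_rot: [-0.005, 0.974, 0.0, -0.226]
ft_force: [0.3, -0.4, -2.6]
opening: 0.181
```

```bash
python3 chk.py
```

```text
togo offset [0.   0.02 0.02] rot [ 0.03 -0.23  0.02] | t 13.98 F [ 0.3 -0.4 -2.6] open 0.181
tcp in slot mm [-0.2  0.9 23.2]
bar top z 0.015308910288494687
slopes [-0.02893859 -0.00370403  0.0147899 ]
bar rect ((60.41071319580078, 0.9622268676757812), (75.01659393310547, 19.99669647216797), 89.99177551269531) x range [0.01695756 0.07029951]
```

Emit:
step_arm(motion=[{"offset": [0, 0, 0.05], "rot": [0, 0, 0]}, {"offset": [0, 0, 0.04], "rot": [0, 0, 0]}, {"offset": [0, 0, 0], "rot": [0, 0, 0]}, {"offset": [0, 0, 0], "rot": [0, 0, 0]}])

```text
t: 14.37
tool_pos: [0.565, 0.0731, 0.0957]
tool_rot: [-0.005, 0.975, 0.001, -0.224]
ft_force: [-0.5, -0.2, -3.0]
opening: 0.173
```

```bash
python3 chk.py
```

```text
togo offset [0.01 0.02 0.01] rot [ 0.04 -0.18  0.02] | t 14.37 F [-0.5 -0.2 -3. ] open 0.173
tcp in slot mm [-0.3  0.9 23. ]
bar top z 0.014598376762938096
slopes [-0.02630977 -0.00272096  0.01434403]
bar rect ((60.382137298583984, 1.1144256591796875), (19.962270736694336, 74.6250991821289), 0.0006827808101661503) x range [0.01709823 0.07026854]
```

Emit:
step_arm(motion=[{"offset": [0, 0, 0.06], "rot": [0, 0, 0]}, {"offset": [0, 0, 0.05], "rot": [0, 0, 0]}, {"offset": [0, 0, 0], "rot": [0, 0, 0]}])

```text
t: 14.67
tool_pos: [0.565, 0.0732, 0.0954]
tool_rot: [-0.005, 0.975, 0.001, -0.222]
ft_force: [-0.7, -0.1, -3.7]
opening: 0.177
```

Emit:
step_arm(motion=[{"offset": [0, 0, 0], "rot": [0, 0, 0]}, {"offset": [0, 0, 0], "rot": [0, 0, 0]}, {"offset": [0, 0, 0], "rot": [0, 0, 0]}, {"offset": [0, 0, 0], "rot": [0, 0, 0]}, {"offset": [0, 0, 0], "rot": [0, 0, 0]}], fingers=0.0)

```text
t: 15.08
tool_pos: [0.5641, 0.0732, 0.0946]
tool_rot: [-0.005, 0.975, 0.001, -0.223]
ft_force: [-0.4, 1.0, -0.8]
opening: 0.5
```

```bash
python3 chk.py
```

```text
togo offset [-0.    0.02 -0.02] rot [ 0.05 -0.16  0.03] | t 15.08 F [-0.4  1.  -0.8] open 0.5
tcp in slot mm [ 0.1  0.9 21.6]
bar top z 0.013695181523599042
slopes [-0.02626419 -0.00358383  0.01385479]
bar rect ((60.374977111816406, 0.9520339965820312), (74.08956146240234, 19.977439880371094), 89.93721771240234) x range [0.01782    0.07023945]
```

Emit:
step_arm(motion=[{"offset": [0, 0, -0.3], "rot": [0, 0, 0]}, {"offset": [0, 0, -0.5], "rot": [0, 0, 0]}, {"offset": [0, 0, -0.6], "rot": [0, 0, 0]}, {"offset": [0, 0, -0.6], "rot": [0, 0, 0]}, {"offset": [0, 0, -0.6], "rot": [0, 0, 0]}, {"offset": [-0.5, 0, -0.6], "rot": [0, 0, 0]}, {"offset": [-0.5, 0, -0.6], "rot": [0, 0, 0]}, {"offset": [-0.5, 0, 0], "rot": [0, 0, 0]}, {"offset": [0, 0, 0], "rot": [0, 0, 0]}, {"offset": [0, 0, 0], "rot": [0, 0, 0]}, {"offset": [0, 0, 0], "rot": [0, 0, 0]}], fingers=-1)

```text
t: 16.05
tool_pos: [0.6894, 0.0732, 0.2178]
tool_rot: [-0.005, 0.975, -0.0, -0.223]
ft_force: [-0.2, -0.1, -0.8]
opening: -0.003
```

Run:
```python
from h import *
p,W=cloud('wrist');save('w5',p);np.savez('w5',p=p,W=W);L=(W-O)@S
m=(L[...,2]>.044)&(L[...,2]<.056)&(abs(L[...,0])<.04)&(abs(L[...,1])<.03)
q=L[m];print('fin',len(q),q.mean(0) if len(q) else 0, cv2.minAreaRect((q[:,:2]*1000).astype(np.float32)))
m=(L[...,2]>.009)&(L[...,2]<.019)&(L[...,0]>.03)&(L[...,0]<.066)&(abs(L[...,1])<.027)
q=L[m&(p.mean(2)>140)];print('bar',len(q),np.median(q[:,2]),cv2.minAreaRect((q[:,:2]*1000).astype(np.float32)))
m=(L[...,2]>.047)&(L[...,2]<.057)&(L[...,0]<-.05)&(abs(L[...,1])<.05);q=L[m];print('knob',len(q),np.median(q,0) if len(q) else 0)
```

```text
fin 635 [-0.00300413  0.0003306   0.04953416] ((-3.347198486328125, 0.29207277297973633), (38.634334564208984, 15.642836570739746), 0.17858213186264038)
bar 1171 0.013621748101628028 ((48.25034713745117, 0.9638080596923828), (35.49075698852539, 51.520809173583984), 0.009209642186760902)
knob 121 [-0.10232996  0.00938635  0.0513549 ]
```

View pics/w5.png

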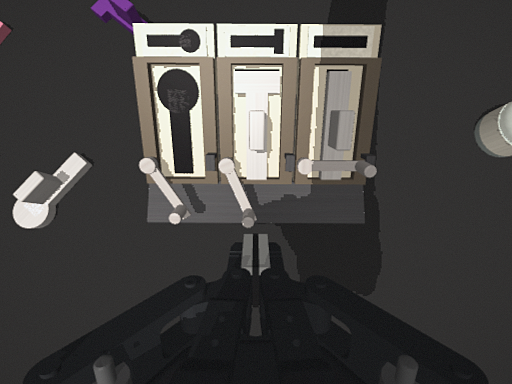

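The gauge is down: fin centre at slot (-3.3, 0.3) mm, with its top at the right height. In the picture the T slot's hook runs from its pivot at (227,166) to its knob at (248,220), which is slot (-102, 9) mm, about 67° open. Next I push the knob home with shut fingers turned 35°.

```bash
cat >> h.py <<'E'
al=np.radians(35);RP=RT@Rn.from_rotvec([0,0,al]).as_matrix()
def fing(phi,gap=0,z=.036):
    p=np.radians(phi);n=np.array([np.cos(al),-np.sin(al)])
    k=np.array([-.045-.064*np.sin(p),.034-.064*np.cos(p)])-n*(.018+gap)
    return slot(k[0],k[1],z)
def st():
    s=observe();print('tcp slot mm',((s['tool_pos']-O)@S*1000).round(1))
E
python3 -c "
from h import *
st();togo(fing(67,.012,.09),RP)
for a in range(67,-1,-8):
  d=RP.T@(fing(a-8)-fing(a))/.04;print(a,a-8,d.round(2))"
```

```text
tcp slot mm [-61.2   2.1 186.5]
togo offset [-1.71 -0.61  2.39] rot [-0.04 -0.16  7.02] | t 16.1 F [0.  0.1 0.5] open 0.0
67 59 [ 0.2  0.1 -0. ]
59 51 [0.21 0.08 0.  ]
51 43 [ 0.22  0.05 -0.  ]
43 35 [ 0.22  0.02 -0.  ]
35 27 [ 0.22 -0.02  0.  ]
27 19 [ 0.22 -0.05 -0.  ]
19 11 [ 0.21 -0.08  0.  ]
11 3 [ 0.2 -0.1  0. ]
3 -5 [ 0.18 -0.13 -0.  ]
```

Emit:
step_arm(motion=[{"offset": [0, 0, 0], "rot": [0, 0, 0.95]}, {"offset": [0, 0, 0], "rot": [0, 0, 0.95]}, {"offset": [0, 0, 0], "rot": [0, 0, 0.95]}, {"offset": [0, 0, 0], "rot": [0, 0, 0.95]}, {"offset": [0, 0, 0], "rot": [0, 0, 0.95]}, {"offset": [0, 0, 0], "rot": [0, 0, 0.95]}, {"offset": [0, 0, 0], "rot": [0, 0, 0.95]}, {"offset": [0, 0, 0], "rot": [0, 0, 0]}])

```text
t: 16.77
tool_pos: [0.6836, 0.0745, 0.2233]
tool_rot: [0.287, 0.931, -0.066, -0.214]
ft_force: [-1.0, -0.1, 0.1]
opening: -0.002
```

```bash
python3 -c "
from h import *
st();togo(fing(67,.012,.09),RP)"
```

```text
tcp slot mm [-53.9   0.7 188.7]
togo offset [-1.93  0.55  2.44] rot [-0.07 -0.18  0.07] | t 16.77 F [-1.  -0.1  0.1] open -0.002
```

Emit:
step_arm(motion=[{"offset": [-0.4, 0.11, 0], "rot": [-0.07, -0.18, 0.07]}, {"offset": [-0.4, 0.11, 0], "rot": [0, 0, 0]}, {"offset": [-0.4, 0.11, 0.4], "rot": [0, 0, 0]}, {"offset": [-0.4, 0.11, 0.5], "rot": [0, 0, 0]}, {"offset": [-0.3, 0.1, 0.5], "rot": [0, 0, 0]}, {"offset": [0, 0, 0.5], "rot": [0, 0, 0]}, {"offset": [0, 0, 0.4], "rot": [0, 0, 0]}, {"offset": [0, 0, 0], "rot": [0, 0, 0]}, {"offset": [0, 0, 0], "rot": [0, 0, 0]}])

```text
t: 17.52
tool_pos: [0.7113, 0.0504, 0.11]
tool_rot: [0.277, 0.937, -0.062, -0.205]
ft_force: [0.6, 0.2, 0.2]
opening: 0.0
```

Run:
```python
from h import *
st();togo(fing(67,.012),RP)
p,W=cloud('wrist');save('w6',p);L=(W-O)@S
m=(L[...,2]>.047)&(L[...,2]<.057)&(L[...,0]<-.05)&(L[...,1]<.02)&(L[...,1]>-.06);q=L[m];print('knob',len(q),np.median(q,0) if len(q) else 0)
```

```text
tcp slot mm [-126.7   25.    97.7]
togo offset [-0.05 -0.01  1.54] rot [0.05 0.03 0.31] | t 17.52 F [0.6 0.2 0.2] open 0.0
knob 1236 [-0.28502882 -0.04279215  0.05146774]
```

Emit:
step_arm(motion=[{"offset": [-0.05, 0, 0.3], "rot": [0, 0, 0.3]}, {"offset": [0, 0, 0.4], "rot": [0, 0, 0]}, {"offset": [0, 0, 0.4], "rot": [0, 0, 0]}, {"offset": [0, 0, 0.3], "rot": [0, 0, 0]}, {"offset": [0, 0, 0.1], "rot": [0, 0, 0]}, {"offset": [0, 0, 0], "rot": [0, 0, 0]}, {"offset": [0, 0, 0], "rot": [0, 0, 0]}])

```text
t: 18.15
tool_pos: [0.691, 0.0498, 0.0584]
tool_rot: [0.291, 0.934, -0.063, -0.199]
ft_force: [0.2, -0.2, 0.0]
opening: 0.002
```

Run:
```python
from h import *
st();togo(fing(67,0),RP);togo(fing(35,0),RP)
p,W=cloud('wrist');save('w6',p)
```

```text
tcp slot mm [-130.1   25.3   42.3]
togo offset [ 0.32 -0.04  0.15] rot [ 0.13  0.14 -0.02] | t 18.15 F [ 0.2 -0.2  0. ] open 0.002
togo offset [1.17 0.2  0.15] rot [ 0.13  0.14 -0.02] | t 18.15 F [ 0.2 -0.2  0. ] open 0.002
```

View pics/w6.png

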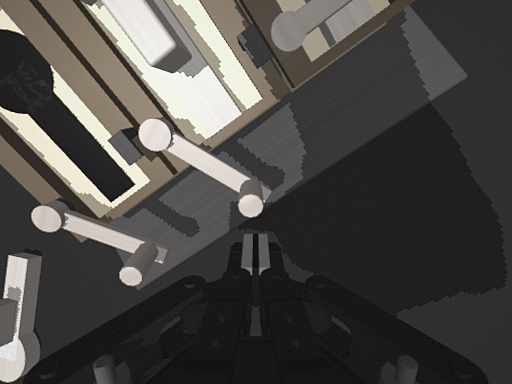

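The shut fingers at (257,245) stand right behind the T knob at (250,205). The round slot's knob at (132,270) stays clear to the side.

Emit:
step_arm(motion=[{"offset": [0.12, 0, 0.1], "rot": [0.1, 0.1, 0]}, {"offset": [0.12, 0, 0.03], "rot": [0, 0, 0]}, {"offset": [0.15, 0.02, 0], "rot": [0, 0, 0]}, {"offset": [0.15, 0.06, 0], "rot": [0, 0, 0]}, {"offset": [0.15, 0.06, 0], "rot": [0, 0, 0]}, {"offset": [0.15, 0.05, 0], "rot": [0, 0, 0]}, {"offset": [0.15, 0.03, 0], "rot": [0, 0, 0]}, {"offset": [0.15, 0.02, 0], "rot": [0, 0, 0]}, {"offset": [0, 0, 0], "rot": [0, 0, 0]}])

```text
t: 18.95
tool_pos: [0.6591, 0.0875, 0.0705]
tool_rot: [0.29, 0.933, -0.065, -0.201]
ft_force: [0.3, -0.3, 0.0]
opening: 0.002
```

Run:
```python
from h import *
st()
for a in(35,10,0):togo(fing(a),RP)
```

```text
tcp slot mm [-96.4 -12.6  40. ]
togo offset [-0.06 -0.09  0.1 ] rot [ 0.06  0.1  -0.01] | t 18.95 F [ 0.3 -0.3  0. ] open 0.002
togo offset [ 0.61 -0.24  0.09] rot [ 0.06  0.1  -0.01] | t 18.95 F [ 0.3 -0.3  0. ] open 0.002
togo offset [ 0.85 -0.38  0.09] rot [ 0.06  0.1  -0.01] | t 18.95 F [ 0.3 -0.3  0. ] open 0.002
```

```bash
cat > kn.py <<'E'
from h import *
st()
p,W=cloud('wrist');save('w7',p);L=(W-O)@S
m=(L[...,2]>.047)&(L[...,2]<.057)&(L[...,0]<-.03)&(L[...,0]>-.12)&(L[...,1]<.03)&(L[...,1]>-.05)&(p.mean(2)>90);q=L[m]
if len(q):
    k=np.median(q,0);print('knob',len(q),k.round(4),'phi',np.degrees(np.arctan2(-.045-k[0],.034-k[1])))
E
python3 kn.py
```

```text
tcp slot mm [-96.4 -12.6  40. ]
knob 599 [-0.0789 -0.0205  0.0517] phi 31.912767350366575
```

Hook is at 32°. I keep pushing along the arc.

Emit:
step_arm(motion=[{"offset": [0.15, -0.05, 0], "rot": [0, 0, 0]}, {"offset": [0.15, -0.05, 0], "rot": [0, 0, 0]}, {"offset": [0.15, -0.06, 0], "rot": [0, 0, 0]}, {"offset": [0.13, -0.08, 0], "rot": [0, 0, 0]}, {"offset": [0, 0, 0], "rot": [0, 0, 0]}])

```text
t: 19.42
tool_pos: [0.6351, 0.0922, 0.0816]
tool_rot: [0.291, 0.933, -0.065, -0.201]
ft_force: [1.0, -0.4, -0.1]
opening: -0.002
```

```bash
python3 kn.py; python3 -c "
from h import *
togo(fing(0),RP)"
```

```text
tcp slot mm [-69.9 -17.5  39.8]
knob 554 [-0.0548 -0.0286  0.0516] phi 8.8892157670332
togo offset [ 0.24 -0.11  0.09] rot [ 0.07  0.1  -0.02] | t 19.47 F [0.  0.4 0. ] open 0.003
```

Emit:
step_arm(motion=[{"offset": [0.09, -0.06, 0], "rot": [0, 0, 0]}, {"offset": [0.09, -0.06, 0], "rot": [0, 0, 0]}, {"offset": [0.05, -0.03, 0], "rot": [0, 0, 0]}, {"offset": [0, 0, 0], "rot": [0, 0, 0]}])

```text
t: 19.8
tool_pos: [0.625, 0.092, 0.0863]
tool_rot: [0.291, 0.933, -0.065, -0.2]
ft_force: [2.8, -0.5, -2.3]
opening: -0.004
```

```bash
python3 kn.py; python3 -c "
from h import *
togo(fing(0),RP)"
```

```text
tcp slot mm [-58.8 -17.4  39.9]
knob 534 [-0.0442 -0.0296  0.0515] phi -0.7378028166338337
togo offset [0.02 0.06 0.1 ] rot [ 0.08  0.12 -0.03] | t 19.85 F [ 2.3 -0.1 -0.8] open -0.004
```

Emit:
step_arm(motion=[{"offset": [0.09, -0.06, 0], "rot": [0, 0, 0]}, {"offset": [0.09, -0.06, 0], "rot": [0, 0, 0]}, {"offset": [0.06, -0.04, 0], "rot": [0, 0, 0]}])

```text
t: 20.1
tool_pos: [0.6238, 0.0895, 0.0885]
tool_rot: [0.292, 0.935, -0.064, -0.189]
ft_force: [8.0, -2.3, -5.6]
opening: 0.001
```

```bash
python3 kn.py
```

```text
tcp slot mm [-56.8 -14.9  41.4]
knob 541 [-0.0439 -0.0296  0.0515] phi -0.9693955827959206
```

Force has risen to 10 N and the knob no longer moves, so it is home. Backing off and checking.

Emit:
step_arm(motion=[{"offset": [-0.3, 0, 0], "rot": [0, 0, 0]}, {"offset": [-0.4, 0, 0], "rot": [0, 0, 0]}, {"offset": [-0.4, 0, -0.2], "rot": [0, 0, 0]}, {"offset": [-0.3, 0, -0.6], "rot": [0, 0, 0]}, {"offset": [0, 0, -0.8], "rot": [0, 0, 0]}, {"offset": [0, 0, -0.8], "rot": [0, 0, 0]}, {"offset": [0, 0, -0.8], "rot": [0, 0, 0]}, {"offset": [0, 0, -0.5], "rot": [0, 0, 0]}, {"offset": [0, 0, 0], "rot": [0, 0, 0]}, {"offset": [0, 0, 0], "rot": [0, 0, 0]}, {"offset": [0, 0, 0], "rot": [0, 0, 0]}])

```text
t: 21.07
tool_pos: [0.7233, 0.0571, 0.2082]
tool_rot: [0.292, 0.934, -0.066, -0.196]
ft_force: [-0.2, -0.7, 0.3]
opening: -0.0
```

```bash
python3 kn.py
python3 - <<'E'
from h import *
p,W=cloud('wrist');save('w8',p);L=(W-O)@S
m=(L[...,2]>.044)&(L[...,2]<.056)&(abs(L[...,0])<.04)&(abs(L[...,1])<.025)
q=L[m];print('fin',len(q),np.median(q[:,2]),cv2.minAreaRect((q[:,:2]*1000).astype(np.float32)))
# straight knob reference: closed angle by the same measure
m=(L[...,2]>.047)&(L[...,2]<.057)&(abs(L[...,0]+.045)<.02)&(abs(L[...,1]+.12)<.02)&(p.mean(2)>60);q=L[m];print('straight knob',len(q),np.median(q,0) if len(q) else 0)
m=(L[...,2]>.047)&(L[...,2]<.057)&(abs(L[...,0]+.045)<.02)&(abs(L[...,1]+.03)<.02);q=L[m];print('tee knob',len(q),np.median(q,0) if len(q) else 0)
E
```

```text
tcp slot mm [-96.1  18.3 191.8]
knob 150 [-0.0446 -0.0297  0.0516] phi -0.33702484039113756
fin 697 0.04950756820624273 ((-3.9697933197021484, 0.09235668182373047), (39.83338165283203, 15.973305702209473), 0.08526396751403809)
straight knob 197 [-0.04500904 -0.11873297  0.05161064]
tee knob 156 [-0.04477802 -0.02968007  0.05138621]
```

View pics/w8.png

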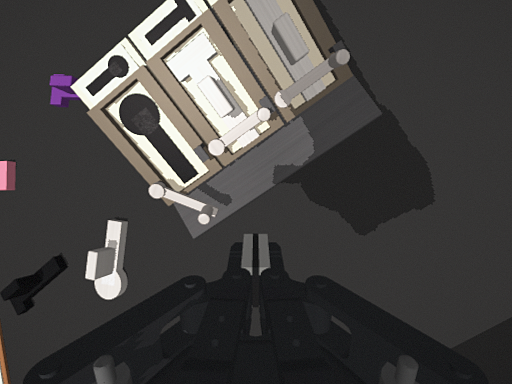

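The T hook lies across the gauge, from its pivot at (217,147) to its knob at (264,115) in the catch, in line with the closed straight hook. The other hooks and gauges look untouched. Handing in.

```bash
python3 -c "
from station import *
print(close_job())"
```

```text
the job is handed in; nothing more can be done
None
```

The T gauge is back in the middle slot, the one with the T silhouette. It is flat on the floor, fin up, crossbar at the upper end. Its hook is swung across it into the catch. The job was handed in at about 21 s of the 61 s allowed; no verdict came back.

**Gauge:** the last wrist-camera measurement put the fin centre at slot x = -4.0 mm, y = 0.1 mm, straight to within 0.1°, with its top at 49.5 mm (nominal 50). It slid about 3–4 mm down the slope after I let go, to the end of the play in the pocket, and is still inside the 8 mm limit.

**Hook:** the angle measured about -0.3°, and the knob lies level with the closed straight hook's knob. At the end of the push it stopped moving as the force rose to about 10 N.

**Other items:** the round and straight gauges and their hooks looked undisturbed in the last picture. The jar was out of that view, but the arm stayed well clear of it. The gripper was clear of everything.

**Slip:** I gave the command to shut the fingers at the start of the retreat instead of after it. The check afterwards showed the gauge still seated.

I viewed 9 pictures.

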